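# Hold a heat sink home in the drill jig

### The job

Take the flanged heat sink out of the parts tray and load it in the drill jig for drilling: flat on the base plate, flange under the bushing arm, the flange's long edge square and tight against the fence, and its cut end up against the stop block. Finish while holding it there: press it into the fence and down on the plate together with one steady diagonal push of about 10 N and do not let go, because it is drilled while you hold it. Leave the other parts in the tray and the screwdriver where they lie.

Things in the scene. Friction and masses are not known exactly. Their poses are not given: they have to be found in the camera images.
- heatsink: workpiece: bare aluminium heat sink, about 70 g, fins up. Foot 60 (x) by 44 (y) by 5 mm. Five upright fins 2.4 mm thick, 44 mm wide along y, stand over x = -30 to +5 mm, tops 28 mm above the underside; the bare rest, x = +5 to +30 mm, is the flange. Grip it across the fin ends (44 mm, along y) or the outer fins (35 mm, along x). Origin: centre of the underside; z up
- flange_edge (a point): middle of the lower long edge of the heat sink's flange, 30 mm along +x from the heat sink's origin; this 44 mm edge goes against the fence. Axes as the heat sink
- cut_end (a point): lower edge of the heat sink's cut end on its +y side, 18 mm along +x and 22 mm along +y from the heat sink's origin; this end goes against the stop block
- jig: drill jig, fixed. Steel base plate 150 (x) by 200 (y) mm, top 20 mm above the bench. A fence bar along y at its far side, 20 wide, 12 mm high above the plate, has its working face at x = +50 mm. The bushing arm on it (y = -15 to +15 mm) overhangs the plate to x = +30 mm: underside 12, top 23 mm above the plate. Origin: on the bench under the plate's centre; x towards the fence, z up
- plate: the jig's base plate; same origin and axes as the jig (its top is at z = 20 mm)
- fence: the jig's fence bar alone, without the bushing arm; same origin and axes as the jig
- fence_face (a point): middle of the foot of the fence's working face, on the plate's top surface (jig x = 50, y = 0, z = 20 mm); axes as the jig, x pointing into the fence
- stop: steel stop block fixed on the plate beside the bushing arm, against the fence: 24 (x) by 26 (y) by 11 mm high. Its place along the fence differs from one set-up to another. Origin: centre of its underside, on the plate; axes as the jig
- stop_face (a point): middle of the foot of the stop block's working face, which looks to -y, 13 mm along -y from its origin; the heat sink's +y end comes against it. Axes as the jig, y pointing into the stop
- tray: fixed plastic parts tray, 260 (x) by 270 (y) by 26 mm high, walls and floor 5 mm, one divider each way as high as the walls: four compartments about 122 by 127 mm, centred 64 mm (x) and 66 mm (y) from the middle, one part in each. Origin: centre of the underside
- square_sink: bystander in the tray: plain square heat sink 44 by 44 by 25 mm, fins all over, no flange. Origin: centre of the underside
- capacitor: bystander in the tray: upright can capacitor, 35 mm across, 42 mm high. Origin: centre of the underside
- transformer: bystander in the tray: small transformer, 48 by 36 by 40 mm high. Origin: centre of the underside
- screwdriver: bystander: screwdriver about 190 mm long lying on the bench beyond the tray and jig, away from the robot. Origin near its middle

How it is judged:
By the outcome, as a careful person would: the job done as asked, in the order asked, and still so for the second after the job is handed in, while the arm keeps its last pose, push and grip.
It also fails if it takes over 56 s, if anything falls off the work surface, if the arm or the gripper's body presses on something with over 40 N, if the wrist force passes 120 N, or if a joint passes its speed limit or range.

### The arm

A 6-joint arm with a two-finger parallel gripper is mounted at the origin on the work surface. World frame = base frame: x ahead of the robot, y to its left, z up, the work surface at z = 0. Lengths are in mm, angles in rad, forces in N, time in s.
With the tool pointing down it reaches from about 400 to 925 mm from the base axis. Payload 12.5 kg.
Tool frame: the origin (TCP) lies on the front face of the gripper's body, between the roots of the fingers; the fingertips stand 78 mm ahead of it and the grasp point (between the pads) lies 59 mm ahead of it (env.nose_length is the distance from the TCP to the fingertips, in mm); z points along the fingers, y is the line along which they close (so a half turn about z gives the same grasp; the last joint's range is limited). The gripper opens to 95 mm and grips with 3 to 60 N. Pads are 20 mm wide; open, the fingers measure 119 mm over their backs; the gripper's body (75 mm by 180 mm) begins 59 mm behind the grasp point.
Start: joints at [1.111, 0.491, 1.559, -0, 1.092, -0.106], TCP at [216.522, 586.307, 292.261] pointing down, gripper open.
Joint ranges: [-3.1, 3.1], [-0.84, 2.19], [0.05, 2.79], [-1.13, 4.28], [0.06, 2.93], [-2.69, 2.69]. Speed limits (rad/s): [2.22, 2.22, 2.79, 3.14, 3.14, 3.14].

### API

Orientations are given as [roll, pitch, yaw] about the fixed x, y, z axes, in that order (R = Rz(yaw) Ry(pitch) Rx(roll)).
In Python, from cell import env gives the robot as it stands.
- The arm moves only by the tool jog_arm, never from a script. Its argument "motion" is a list of rows, each a list of 7 numbers: the turn, a rotation vector about the tool's x, y, z in degrees, then the shift along the tool's x, y, z in mm, then the finger opening in mm, from 0 to 95.1. In form: [[wx, wy, wz, x, y, z, hand], ...]. A call has 1 to 10 rows; each row shifts and turns the commanded pose from where the row before left it, along the tool's axes as they then stand; what a row does not reach is not made up. A row lasts 1/8 s, in which the tool goes at most 62.5 mm and 10.7 degrees, less where a joint would pass 70% of its speed; a pose out of reach is approached as far as the arm can. A call is refused whole if a number of a shift passes 62.5 or a number of a turn 10.7, either way. A call with a gripper value outside its range is refused whole. The fingers move at their own pace and stop on an object; the grip force is fixed at half the most. Time passes only in rows, so rows that do not move let the fingers close. It gives the time, the measured TCP pose, the force, the opening and the grip force at its end, in the units of the state.
- env.state(): the state, without advancing time (a new reading comes with each control period).
- env.read_camera(name): name is "side" or "top" or "wrist"; returns a dict with "color" (420x560x3 uint8, red, green, blue), "z_map" (420x560 float32, mm along the optical axis (not along the pixel's ray), 0 where there is no reading), "camera_matrix" (3x3 intrinsics, pixels), "world_to_cam" (4x4, takes a point from world to camera coordinates). Camera axes: x right, y up, looking along -z (the intrinsics and any distortion apply to the point x, -y, -z); pixel columns grow to the right and rows downward; lengths in mm; the calibration is good to about 2 mm. The wrist camera is an equidistant fisheye: a pixel r from the principal point sees the ray r / f radians off the axis. A picture is of the moment at which its call begins.
- env.job_done(): hands the job in; it is judged then, once.
Trained networks look in the newest picture that a camera, given by its name, has taken for a name from the list of things; names that differ only in an ending like _2 or _b are one class to them, and where a whole thing is asked for, a point or a joint stands for the part that bears it (a point fixed in the world has none). Each returns a list of dicts, best first, with "score" (0 to 1); they miss things now and then, are a little off and sometimes report something else, mostly with a low value. They report only what shows in the picture. A call takes as long as a camera call.
- env.recognise(camera, thing): "location" ([column, row] in pixels, amid what is visible of it).
The state is a dict: "t": time; "joints": joint angles; "qvel": joint speeds; "tau": joint torques, N m; "eef_pos": TCP position; "tcp_rot": TCP orientation; "ft_force": force on the tool from outside, world axes, zero at the start; "moment": the same for the moment, N m; "opening": opening from 0.0 (shut) to 1.0 (fully open); "grip_force": force on a finger pad.
Only numpy, scipy, OpenCV 4.12 (cv2) and the standard library are available. Lean on these libraries where they do the work, as an engineer would, in place of code of your own. Each camera call takes 0.05 s, during which the arm holds its last target. There are 200 camera calls.

## Working session

There is one attempt and no reset: what is moved stays moved. The work goes in short steps, Python scripts to look and compute and a tool call to move; the robot and the scene stay as the last step left them, time stands still between calls to the robot, and variables do not carry over. Pictures are saved under pics/ and viewed, at most 10 in all, crops included, and the job is handed in when it is done.

Besides the shell and the picture viewer there is one more tool, called after ">>>" as a command line: name --pt "numbers of a row" for each row, then --argument value for the rest. jog_arm: Moves the arm, as the interface text tells. Its arguments: {"type":"object","properties":{"motion":{"type":"array"}},"required":["motion"]}

```bash
mkdir -p pics; ls; cat > h.py <<'E'
import numpy as np, cv2
from cell import env
from scipy.spatial.transform import Rotation as R
def shot(n,save=None):
    d=env.read_camera(n)
    if save: cv2.imwrite(f'pics/{save}.png',d['color'][:,:,::-1])
    return d
def world(d,u,v,z=None,fish=False):
    """pixel -> world by z_map"""
    K=d['camera_matrix'];a=(np.asarray(u,float)-K[0,2])/K[0,0];b=(np.asarray(v,float)-K[1,2])/K[1,1]
    Z=d['z_map'][np.asarray(v).astype(int),np.asarray(u).astype(int)] if z is None else z
    if fish:
        r=np.hypot(a,b)+1e-9;s=np.tan(r)/r;a=a*s;b=b*s
    P=np.stack([a*Z,-b*Z,-Z+0*a],-1)
    M=np.linalg.inv(d['world_to_cam']);return P@M[:3,:3].T+M[:3,3]
def cloud(d,fish=False):
    v,u=np.mgrid[:420,:560];P=world(d,u,v,fish=fish);P[d['z_map']<=0]=np.nan;return P
E
python3 - <<'E'
from h import *
np.set_printoptions(precision=1,suppress=True)
s=env.state();print(s)
for c in ['top','side']:
    d=shot(c,c+'1');print(c,np.linalg.inv(d['world_to_cam'])[:3],d['camera_matrix'][0])
    for t in ['heatsink','flange_edge','cut_end','jig','fence_face','stop','stop_face','tray','square_sink','capacitor','transformer','screwdriver']:
        r=env.recognise(c,t)[:2]
        for q in r: 
            print(t,round(q['score'],2),np.array(q['location']),world(d,*np.array(q['location']).round().astype(int)))
E
```

```text
pics
{'t': 0.0, 'joints': array([ 1.1,  0.5,  1.6, -0. ,  1.1, -0.1]), 'qvel': array([ 0.,  0., -0.,  0., -0., -0.]), 'tau': array([ -0. , -61.3, -25.8,   0.1,   0. ,  -0. ]), 'eef_pos': array([216.4, 586.2, 291.7]), 'tcp_rot': array([-3.1, -0. ,  2.8]), 'ft_force': array([-0.6, -0.1, -0.7]), 'moment': array([ 0.,  0., -0.]), 'grip_force': 0.0, 'opening': 0.9976767197775601}
top [[  0.    1.   -0.1 538.2]
 [ -1.    0.   -0.   16.1]
 [ -0.    0.1   1.  828. ]] [382.8   0.  280.4]
heatsink 0.59 [348.7 223.5] [ 595.5 -126.9   12.8]
flange_edge 0.91 [352. 226.] [ 591.7 -134.3    6.9]
cut_end 0.87 [352.2 222. ] [ 600.1 -133.8    9.8]
cut_end 0.31 [201.8 235.7] [564.6 183.9  19.5]
jig 0.77 [196.5 261.5] [510.3 194.2  19.6]
fence_face 0.86 [201.7 232. ] [572.5 181.7  31.7]
fence_face 0.74 [349.4 223.8] [ 595.5 -126.9   12.8]
stop 0.66 [176.7 246.3] [542.8 232.9  29.5]
stop_face 0.69 [174.  246.9] [540.6 238.4  31.5]
tray 0.74 [383.9 256.8] [ 527.  -201.9    6.6]
square_sink 0.72 [416.4 284.5] [ 473.1 -262.4   23.3]
square_sink 0.53 [350.3 287.7] [ 464.8 -122.5   45. ]
capacitor 0.9 [410.2 2
[... 326 characters left out ...]
3 -137.    10.5]
flange_edge 0.79 [321.4 199.2] [ 598.6 -132.5   10.8]
cut_end 0.9 [324.4 197.6] [ 587.  -120.1   27.1]
cut_end 0.46 [361.1 195.6] [ 527.5 -188.9    8.4]
jig 0.82 [285.9 331.4] [502.5 202.6  20.1]
jig 0.43 [254.6 332. ] [540.6 233.3  29.2]
fence_face 0.89 [243.7 326.2] [561. 233.  30.]
stop 0.73 [254.8 334. ] [538.3 237.1  30.6]
stop 0.56 [321.2 198.8] [ 598.6 -132.5   10.8]
stop_face 0.66 [254.8 335. ] [536.9 239.3  31.9]
tray 0.83 [362.8 199.6] [ 519.5 -181.     6. ]
square_sink 0.61 [399.6 187.3] [ 461.6 -258.    12.6]
capacitor 0.68 [344.5 164.5] [ 594.6 -243.7   37.3]
transformer 0.75 [383.6 215.3] [ 455.4 -118.2   38.7]
screwdriver 0.89 [219.3 195.3] [788.1 -20.4  23.6]
```

```bash
python3 - <<'E'
import cv2,numpy as np
a=cv2.imread('pics/top1.png');b=cv2.imread('pics/side1.png')
h=cv2.resize(a[190:260,310:390],None,fx=5,fy=5,interpolation=2)
j=cv2.resize(a[200:320,140:250],None,fx=3,fy=3,interpolation=2)
h2=cv2.resize(b[165:225,285:365],None,fx=5,fy=4,interpolation=2)
j2=cv2.resize(b[280:390,220:330],None,fx=3,fy=3,interpolation=2)
o=np.zeros((600,800,3),np.uint8)
for im,(y,x) in [(h[:295],(0,0)),(h2,(0,400)),(j[:300],(300,0)),(j2[:300],(300,400))]: o[y:y+im.shape[0],x:x+im.shape[1]]=im[:600-y,:800-x]
cv2.imwrite('pics/c1.png',o)
E
```

```text
(no output)
```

View pics/c1.png

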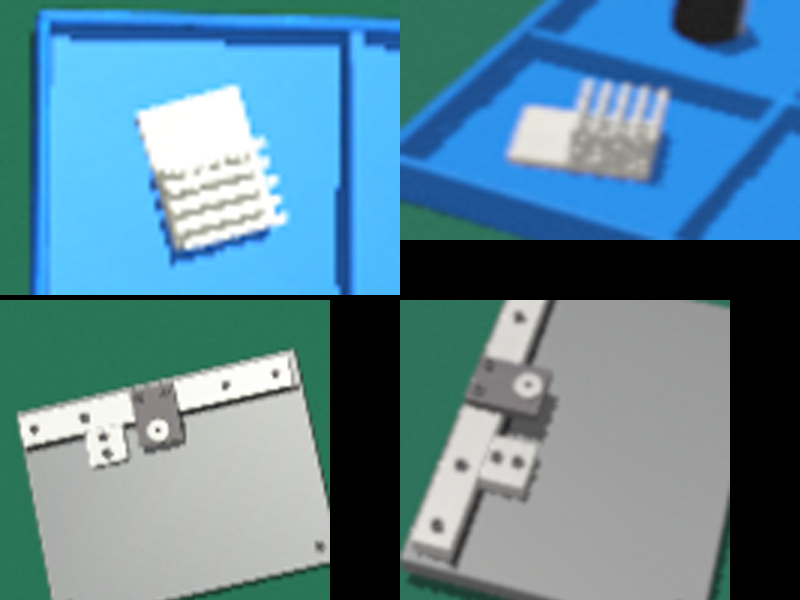

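View pics/top1.png

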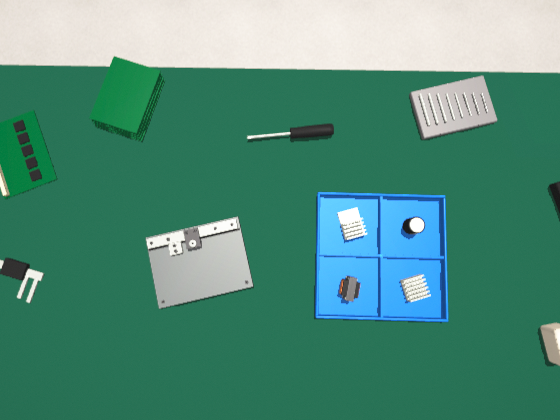

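```bash
cat >> h.py <<'E'
def rect(P):
    (c,wh,a)=cv2.minAreaRect(P[:,:2].astype(np.float32));return np.round(c,1),np.round(wh,1),round(a,2)
def near(C,x,y,r,z0,z1):
    Q=C.reshape(-1,3);m=(np.hypot(Q[:,0]-x,Q[:,1]-y)<r)&(Q[:,2]>z0)&(Q[:,2]<z1);return Q[m]
E
python3 - <<'E'
from h import *
for c in ['top','side']:
    C=cloud(shot(c))
    H=near(C,593,-130,50,8.5,45);print(c,'hs',len(H),rect(H),H[:,2].max())
    F=H[H[:,2]<15];T=H[H[:,2]>24];print('flange',rect(F),np.median(F[:,2]),'fins',rect(T),np.median(T[:,2]))
    J=near(C,500,195,150,14,60);print('plate',rect(J))
    print('plate z',np.median(J[(J[:,2]<24)][:,2]))
    S=J[J[:,2]>27];print('fence+stop z',np.percentile(S[:,2],[10,50,90,99]),rect(S))
s=env.state();w=env.read_camera('wrist');M=np.linalg.inv(w['world_to_cam'])
T=R.from_euler('xyz',s['tcp_rot']).as_matrix();print(s['tcp_rot'],'cam in tool',T.T@(M[:3,3]-s['eef_pos']),(T.T@M[:3,:3]).round(2),w['camera_matrix'])
E
```

```text
top hs 564 (array([ 591.7, -128.9]), array([72.7, 58.1]), 21.23) 36.31381249359072
flange (array([ 591.7, -128.9]), array([72.7, 58.1]), 21.23) 10.372522064958389 fins (array([ 586.5, -134.9]), array([34.8, 44.4]), 16.02) 32.83657315483583
plate (array([512.3, 189. ]), array([150. , 200.8]), 13.99)
plate z 20.079686924326325
fence+stop z [30.29007291 32.62676314 40.88008753 43.71974647] (array([559. , 200.8]), array([ 44. , 190.8]), 14.18)
side hs 431 (array([ 596.5, -132.3]), array([59.9, 48.1]), 15.92) 35.857386596349784
flange (array([ 596.5, -132.2]), array([59.9, 48. ]), 15.5) 10.403859514166243 fins (array([ 584.3, -135.5]), array([34.6, 46.7]), 16.2) 32.93873598257238
plate (array([511. , 187.8]), array([150.2, 201.9]), 13.92)
plate z 19.921331493895764
fence+stop z [30.27177396 32.26673233 40.39484809 43.54728875] (array([557.7, 199.1]), array([ 44.7, 192.2]), 14.06)
[3.14148433e+00 1.24413085e-05 2.78777732e+00] cam in tool [ 74.39071643   0.12428409 -93.03025489] [[-0.    0.96  0.26]
 [ 1.    0.   -0.  ]
 [-0.    0.26 -0.96]] [[325.1922621    0.         275.62899273]
 [  0.         325.1922621  208.25865829]
 [  0.           0.           1.        ]]
```

>>> jog_arm --pt "0 0 -9.1 0 0 0 62" --pt "0 0 -9.1 0 0 0 62" --pt "0 0 -9.1 0 0 0 62" --pt "0 0 -9 0 0 0 62" --pt "0 0 0 -12 -61 4 62" --pt "0 0 0 -12 -61 4 62" --pt "0 0 0 -12 -61 4 62" --pt "0 0 0 -12 -61 4 62" --pt "0 0 0 -12 -61 4 62" --pt "0 0 0 -12 -61 4 62"

```text
t: 2.7
eef_pos: [387.5, 252.7, 268.4]
tcp_rot: [3.141, 0.001, -2.862]
ft_force: [1.1, 1.4, 0.0]
opening: 0.651
grip_force: 0.0
```

>>> jog_arm --pt "0 0 0 -12 -61 4 62" --pt "0 0 0 -12 -61 4 62" --pt "0 0 0 -12 -61 4 62" --pt "0 0 0 -12 -61 4 62" --pt "0 0 0 -12 -61 4 62" --pt "0 0 0 -12 -61 4 62" --pt "0 0 0 -12 -61 4 62" --pt "0 0 0 0 0 0 62" --pt "0 0 0 0 0 0 62"

```text
t: 3.82
eef_pos: [585.1, -132.6, 239.9]
tcp_rot: [3.141, -0.001, -2.862]
ft_force: [0.3, 0.6, 0.2]
opening: 0.652
grip_force: 0.0
```

```bash
python3 - <<'E'
from h import *
w=shot('wrist','w1');C=cloud(w,True)
H=near(C,593,-130,50,8,45);T=H[H[:,2]>26]
print('hs',len(H),rect(H),'fins',rect(T),np.median(T[:,2]), 'flange z',np.median(H[H[:,2]<13][:,2]),'floor',np.nanmedian(near(C,593,-130,60,0,8)[:,2]))
s=env.state();print(s['eef_pos'],np.degrees(s['tcp_rot']))
for t in ['heatsink','flange_edge','cut_end']: print(t,[(round(q['score'],2),np.round(q['location'])) for q in env.recognise('wrist',t)[:2]])
E
```

```text
hs 2524 (array([ 602.3, -135.7]), array([68.1, 70.9]), 15.86) fins (array([ 585.1, -135.4]), array([35.2, 43.9]), 16.23) 33.12138988221153 flange z 10.822437491553842 floor 5.67211062819689
[ 585.01059858 -132.0604343   240.20520078] [ 1.79971191e+02 -1.94523161e-02 -1.63951381e+02]
heatsink [(0.74, array([519., 259.])), (0.72, array([272., 204.]))]
flange_edge [(0.72, array([272., 202.])), (0.47, array([521., 255.]))]
cut_end [(0.89, array([272., 202.])), (0.58, array([182.,  47.]))]
```

View pics/w1.png

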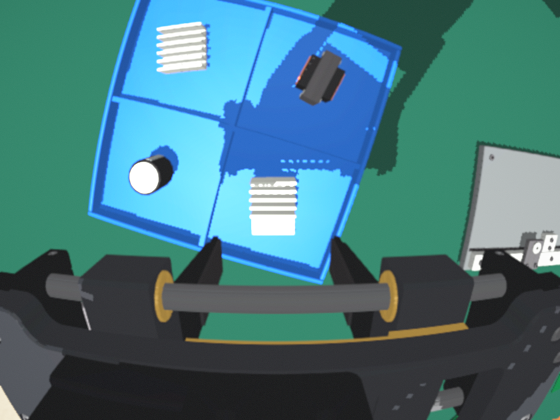

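>>> jog_arm --pt "0 0 0 1 -3 40 62" --pt "0 0 0 0 0 45 62" --pt "0 0 0 0 0 40 62" --pt "0 0 0 0 0 20 62" --pt "0 0 0 0 0 9 62" --pt "0 0 0 0 0 0 62" --pt "0 0 0 0 0 0 30" --pt "0 0 0 0 0 0 30" --pt "0 0 0 0 0 0 30" --pt "0 0 0 0 0 0 30"

```text
t: 5.28
eef_pos: [585.5, -136.0, 87.0]
tcp_rot: [-3.141, 0.001, -2.862]
ft_force: [-1.1, 1.0, 6.4]
opening: 0.459
grip_force: 30.0
```

>>> jog_arm --pt "0 0 0 0 0 -10 30" --pt "0 0 0 0 0 -40 30" --pt "0 0 2 0 0 -45 30" --pt "0 0 0 0 0 -18 30" --pt "0 0 0 2 55 0 30" --pt "0 0 0 2 60 0 30" --pt "0 0 0 2 60 0 30" --pt "0 0 0 2 60 0 30" --pt "0 0 0 2 60 0 30" --pt "0 0 0 1 28 0 30"

```text
t: 6.52
eef_pos: [495.1, 177.2, 199.9]
tcp_rot: [3.141, 0.0, -2.895]
ft_force: [0.0, -0.2, -0.7]
opening: 0.461
grip_force: 30.0
```

>>> jog_arm --pt "0 0 0 0 0 0 30" --pt "0 0 0 0 0 0 30"

```text
t: 6.78
eef_pos: [496.5, 174.2, 199.5]
tcp_rot: [-3.141, 0.0, -2.897]
ft_force: [0.1, 0.0, -1.5]
opening: 0.457
grip_force: 30.0
```

```bash
python3 - <<'E'
from h import *
s=env.state();print(s['eef_pos'],np.degrees(s['tcp_rot']),s['ft_force'],s['opening']*95.1)
w=shot('wrist','w2');C=cloud(w,True);np.save('w2.npy',C)
a=np.radians(14);X=np.array([np.cos(a),np.sin(a)]);Y=np.array([-X[1],X[0]])
for n,D in [('wrist',C),('top',cloud(shot('top','top2'))),('side',cloud(shot('side','side2')))]:
    Q=D.reshape(-1,3);Q=Q[~np.isnan(Q[:,0])];r=Q[:,:2]-[511.6,188.4];j=np.c_[r@X,r@Y,Q[:,2]]
    pl=(abs(j[:,0])<120)&(abs(j[:,1])<130)
    P=Q[pl&(j[:,2]>14)&(j[:,2]<50)];print(n,'plate rect',rect(P))
    m=pl&(j[:,0]>28)&(j[:,0]<44)&(j[:,2]>27.5)&(j[:,2]<35)&(j[:,1]>18)&(j[:,1]<80);S=j[m]
    if len(S): print('stop',len(S),np.percentile(S,[2,50,98],axis=0).round(1).tolist())
    f=pl&(j[:,2]>28)&(j[:,2]<36)&(j[:,0]>42)&(abs(j[:,1])<98)
    for lo,hi in [(-95,-60),(-60,-20),(65,95)]:
        g=j[f&(j[:,1]>lo)&(j[:,1]<hi)]
        if len(g)>5: print(' fence x',lo,len(g),np.percentile(g[:,0],[1,5,95,99]).round(1))
    # held part (z above plate)
    h=Q[(np.hypot(Q[:,0]-500,Q[:,1]-177)<50)&(Q[:,2]>110)&(Q[:,2]<153)]
    if len(h): print(' held',len(h),rect(h),h[:,2].min())
E
```

```text
[496.54959149 174.2078435  199.51668749] [-1.79994459e+02  2.23913050e-02 -1.65971749e+02] [ 0.10515091  0.01276469 -1.465191  ] 43.434439543430365
wrist plate rect (array([496.7, 185.3]), array([122.2, 200.9]), 13.67)
stop 9 [[28.3, 51.4, 30.6], [29.6, 52.1, 31.2], [32.3, 52.7, 32.5]]
 held 6100 (array([508.6, 177.4]), array([61.9, 60.4]), 13.56) 117.67539415490893
top plate rect (array([512.5, 188.7]), array([150.1, 200. ]), 14.01)
 fence x -95 158 [50.9 51.5 69.7 70.4]
 fence x -60 185 [50.8 51.5 69.3 70.3]
 fence x 65 67 [60.7 61.4 70.3 70.6]
 held 5 (array([542.2, 167.4]), array([1.2, 7.8]), 19.31) 120.99019104544095
side plate rect (array([510.9, 188.1]), array([150.1, 201.9]), 13.91)
stop 162 [[28.4, 26.7, 28.0], [36.2, 41.6, 31.1], [43.5, 52.7, 34.7]]
 fence x -95 40 [49.2 50.5 68.4 68.7]
 fence x -60 224 [49.1 49.4 67.9 69. ]
 fence x 65 254 [49.  49.6 68.  68.7]
 held 139 (array([502.5, 200.2]), array([59.5,  9.4]), 12.66) 115.51832062629256
```

View pics/w2.png

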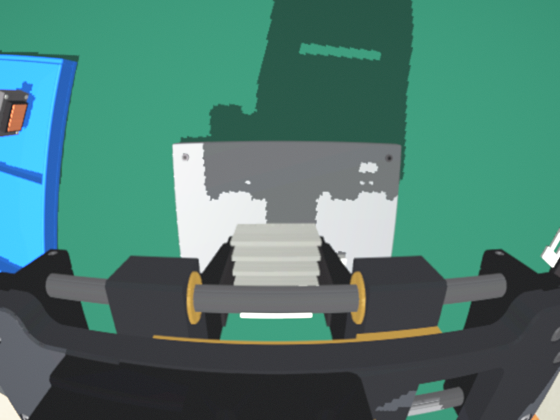

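>>> jog_arm --pt "0 0 0 0 2 30 30" --pt "0 0 0 0 2 35 30" --pt "0 0 0 0 2 20 30" --pt "0 0 0 0 0 8 30" --pt "0 0 0 0 0 0 30" --pt "0 0 0 0 0 1.5 30" --pt "0 0 0 0 0 0 30"

```text
t: 7.8
eef_pos: [495.1, 180.6, 105.3]
tcp_rot: [3.142, 0.001, -2.897]
ft_force: [0.3, 0.9, -0.6]
opening: 0.456
grip_force: 30.0
```

>>> jog_arm --pt "0 0 0 0 0 1 30" --pt "0 0 0 0 0 0 30" --pt "0 0 0 0 0 1 30" --pt "0 0 0 0 0 0 30"

```text
t: 8.3
eef_pos: [494.8, 180.6, 102.7]
tcp_rot: [3.142, -0.0, -2.897]
ft_force: [0.8, 0.5, -0.7]
opening: 0.462
grip_force: 30.0
```

>>> jog_arm --pt "0 0 0 0 0 0.6 30" --pt "0 0 0 0 0 0 30"

```text
t: 8.55
eef_pos: [494.9, 180.6, 102.1]
tcp_rot: [3.142, -0.0, -2.897]
ft_force: [-1.0, 0.3, -2.1]
opening: 0.462
grip_force: 30.0
```

>>> jog_arm --pt "0 0 0 0 0 0.5 30" --pt "0 0 0 0 0 0 30"

```text
t: 8.8
eef_pos: [494.9, 180.6, 102.0]
tcp_rot: [3.142, 0.0, -2.897]
ft_force: [-1.2, -0.9, 5.1]
opening: 0.459
grip_force: 30.0
```

>>> jog_arm --pt "0 0 0 0 0 0.5 30" --pt "0 0 0 0 0 0 30"

```text
t: 9.05
eef_pos: [494.9, 180.6, 101.9]
tcp_rot: [3.142, 0.001, -2.897]
ft_force: [-2.7, -0.5, 13.0]
opening: 0.459
grip_force: 30.0
```

>>> jog_arm --pt "0 0 0 0 0 -0.9 30" --pt "0 0 0 -8 0 0 30" --pt "0 0 0 -10 0 0 30" --pt "0 0 0 -2 0 0 30" --pt "0 0 0 0 3 0 30" --pt "0 0 0 0 2 0 30" --pt "0 0 0 0 1 0 30" --pt "0 0 0 0 0 0 30" --pt "0 0 0 0 0 0 30"

```text
t: 10.18
eef_pos: [512.7, 191.3, 102.0]
tcp_rot: [3.141, -0.0, -2.897]
ft_force: [-0.7, 0.3, 0.1]
opening: 0.455
grip_force: 30.0
```

>>> jog_arm --pt "0 0 0 0 0.7 0 30" --pt "0 0 0 0 0 0 30"

```text
t: 10.42
eef_pos: [512.6, 191.9, 102.0]
tcp_rot: [3.142, 0.0, -2.897]
ft_force: [0.4, 0.0, -0.8]
opening: 0.458
grip_force: 30.0
```

>>> jog_arm --pt "0 0 0 0 0.7 0 30" --pt "0 0 0 0 0 0 30"

```text
t: 10.68
eef_pos: [512.5, 192.7, 102.0]
tcp_rot: [3.141, 0.0, -2.897]
ft_force: [-0.5, 0.0, 0.1]
opening: 0.459
grip_force: 30.0
```

Jig y is about 3.9; contact with the stop is expected within a millimetre or so.

>>> jog_arm --pt "0 0 0 0 0.6 0 30" --pt "0 0 0 0 0 0 30"

```text
t: 10.92
eef_pos: [512.3, 193.2, 102.0]
tcp_rot: [3.142, 0.0, -2.897]
ft_force: [0.5, 0.2, 0.3]
opening: 0.457
grip_force: 30.0
```

>>> jog_arm --pt "0 0 0 0 0.5 0 30" --pt "0 0 0 0 0 0 30"

```text
t: 11.18
eef_pos: [512.2, 193.5, 102.0]
tcp_rot: [-3.141, -0.0, -2.897]
ft_force: [0.6, -3.3, -0.1]
opening: 0.46
grip_force: 30.0
```

>>> jog_arm --pt "0 0 0 0 0.5 0 30" --pt "0 0 0 0 0 0 30"

```text
t: 11.42
eef_pos: [512.2, 193.6, 102.0]
tcp_rot: [-3.141, -0.0, -2.897]
ft_force: [0.6, -7.6, 0.6]
opening: 0.459
grip_force: 30.0
```

>>> jog_arm --pt "0 0 0 0 -0.6 0 30" --pt "0 0 0 -2 0 0 30" --pt "0 0 0 -1 0 0 30" --pt "0 0 0 0 0 0 30"

```text
t: 11.92
eef_pos: [515.1, 194.2, 102.0]
tcp_rot: [-3.142, -0.0, -2.897]
ft_force: [-0.5, -5.5, 0.6]
opening: 0.462
grip_force: 30.0
```

>>> jog_arm --pt "0 0 0 -1 0 0 30" --pt "0 0 0 0 0 0 30"

```text
t: 12.18
eef_pos: [516.1, 194.4, 102.0]
tcp_rot: [-3.142, -0.0, -2.897]
ft_force: [-1.1, -5.1, 1.4]
opening: 0.456
grip_force: 30.0
```

>>> jog_arm --pt "0 0 0 -0.8 0 0 30" --pt "0 0 0 0 0 0 30"

```text
t: 12.42
eef_pos: [516.8, 194.7, 102.0]
tcp_rot: [-3.142, -0.0, -2.897]
ft_force: [-0.4, -5.0, 1.5]
opening: 0.458
grip_force: 30.0
```

>>> jog_arm --pt "0 0 0 -0.5 -0.2 0 30" --pt "0 0 0 0 0 0 30"

```text
t: 12.68
eef_pos: [517.3, 194.8, 102.0]
tcp_rot: [3.141, -0.0, -2.897]
ft_force: [-1.8, -3.0, 1.8]
opening: 0.46
grip_force: 30.0
```

>>> jog_arm --pt "0 0 0 -0.5 0 0 30" --pt "0 0 0 0 0 0 30"

```text
t: 12.92
eef_pos: [517.5, 194.8, 102.0]
tcp_rot: [3.141, -0.001, -2.897]
ft_force: [-4.0, -3.8, 3.5]
opening: 0.46
grip_force: 30.0
```

>>> jog_arm --pt "0 0 0 -0.5 0 0 30" --pt "0 0 0 0 0 0 30"

```text
t: 13.18
eef_pos: [517.5, 194.8, 102.0]
tcp_rot: [3.141, -0.002, -2.897]
ft_force: [-5.6, -3.6, 4.7]
opening: 0.458
grip_force: 30.0
```

>>> jog_arm --pt "0 0 0 -0.4 0 0 30" --pt "0 0 0 0 0 0 30"

```text
t: 13.42
eef_pos: [517.6, 194.8, 102.0]
tcp_rot: [3.141, -0.003, -2.897]
ft_force: [-7.8, -5.0, 5.0]
opening: 0.461
grip_force: 30.0
```

>>> jog_arm --pt "0 0 0 0.3 -0.1 0.15 30" --pt "0 0 0 0 0 0 30" --pt "0 0 0 0 0 0 30"

```text
t: 13.8
eef_pos: [517.5, 194.8, 102.0]
tcp_rot: [3.141, -0.002, -2.897]
ft_force: [-7.0, -4.4, 5.5]
opening: 0.46
grip_force: 30.0
```

```bash
python3 - <<'E'
from h import *
d=shot('side','s3');C=cloud(d)
a=np.radians(13.95);X=np.array([np.cos(a),np.sin(a)]);Y=np.array([-X[1],X[0]])
F=[]
w=shot('wrist');shot('top','t3')
for i in range(6):
    F.append(env.state()['ft_force']);env.read_camera('top')
F=np.array(F);m=F.mean(0);s=env.state();print('jig F',(m[:2]@X).round(1),(m[:2]@Y).round(1),m[2].round(1),'norm',np.linalg.norm(m),F.std(0),s['eef_pos'],np.degrees(s['tcp_rot']),s['t'],s['moment'])
Q=cloud(w,True).reshape(-1,3);r=s['eef_pos'][:2]
T=Q[(np.hypot(*(Q[:,:2]-r).T)<32)&(Q[:,2]>44)&(Q[:,2]<52)];print('fins',len(T),rect(T))
if len(T)>20:
    A=np.c_[T[:,:2]-r,np.ones(len(T))];k=np.linalg.lstsq(A,T[:,2],rcond=None)[0];print('tilt deg along X,Y',np.degrees(k[:2]@X),np.degrees(k[:2]@Y),k[2])
a=cv2.imread('pics/s3.png')[270:380,215:325];b=cv2.imread('pics/t3.png')[205:305,140:250]
cv2.imwrite('pics/c3.png',np.hstack([cv2.resize(a,(400,400),interpolation=2),cv2.resize(b,(400,400),interpolation=2)]))
E
```

```text
jig F -7.9 -1.8 6.8 norm 10.624783936159234 [0.52902085 0.47006872 0.21146338] [517.54841502 194.80094201 101.98482464] [ 1.79987887e+02 -1.31441198e-01 -1.65969033e+02] 14.25 [-0.65421336  1.1395228  -0.07993776]
fins 2803 (array([516.2, 190.4]), array([51.2, 58.2]), 64.66)
tilt deg along X,Y -2.5018462013603124 0.1584410235911364 47.20909048709421
```

View pics/c3.png

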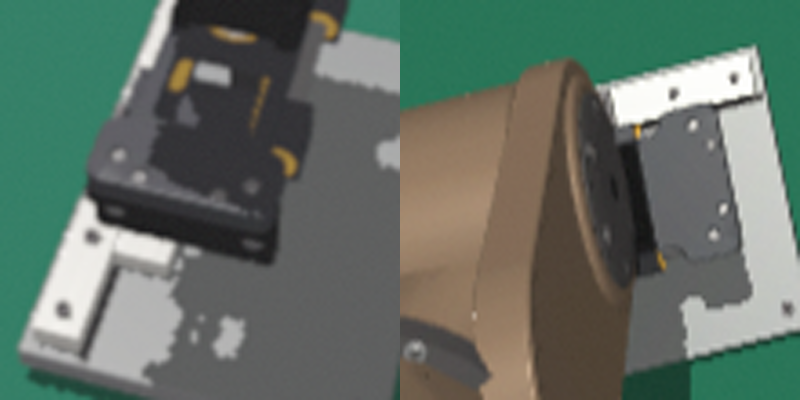

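```bash
python3 - <<'E'
from h import *
s=env.state();w=shot('wrist','w4')
a=np.radians(13.95);X=np.array([np.cos(a),np.sin(a)]);Y=np.array([-X[1],X[0]])
for n,C,e in [('air',np.load('w2.npy'),[496.5,174.2,199.5]),('now',cloud(w,True),s['eef_pos'])]:
    Q=C.reshape(-1,3);r=Q[:,:2]-e[:2];j=np.c_[r@X,r@Y,Q[:,2]-e[2]]
    j=j[(abs(j[:,1])<16)&(abs(j[:,0])<50)&(j[:,2]>-86)&(j[:,2]<-48)]
    print(n,[(b,len(g),np.percentile(g[:,2],[50,97]).round(1).tolist()) for b in range(-22,46,4) if len(g:=j[(j[:,0]>=b)&(j[:,0]<b+4)])>5])
    for y0 in (-16,-5,5): 
        g=j[(j[:,1]>y0)&(j[:,1]<y0+11)&(j[:,0]<-10)]; print('  rear top',y0,np.percentile(g[:,2],95).round(2),g[:,0].min().round(1))
I=cv2.imread('pics/w4.png')[190:340,180:380];cv2.imwrite('pics/c4.png',cv2.resize(I,(800,600),interpolation=2))
E
```

```text
air [(-22, 50, [-63.6, -52.6]), (-18, 1334, [-61.9, -52.6]), (-14, 127, [-56.5, -52.5]), (-10, 801, [-56.6, -52.6]), (-6, 51, [-60.6, -52.4]), (-2, 881, [-56.4, -52.6]), (2, 31, [-55.2, -53.2]), (6, 514, [-59.4, -54.0]), (38, 158, [-76.3, -75.4]), (42, 9, [-76.7, -76.2])]
  rear top -16 -52.89 -18.3
  rear top -5 -52.81 -18.3
  rear top 5 -52.8 -18.3
now [(-22, 735, [-80.3, -54.0]), (-18, 1030, [-61.5, -52.6]), (-14, 363, [-57.6, -52.9]), (-10, 586, [-54.6, -52.5]), (-6, 238, [-59.4, -52.5]), (-2, 694, [-55.4, -52.5]), (2, 138, [-56.0, -53.3]), (6, 407, [-59.9, -54.4]), (26, 120, [-58.3, -57.4]), (30, 275, [-59.0, -57.4]), (34, 215, [-60.9, -57.7]), (38, 263, [-61.6, -60.4]), (42, 304, [-61.5, -60.3])]
  rear top -16 -53.75 -50.0
  rear top -5 -53.58 -49.9
  rear top 5 -53.56 -49.9
```

View pics/c4.png

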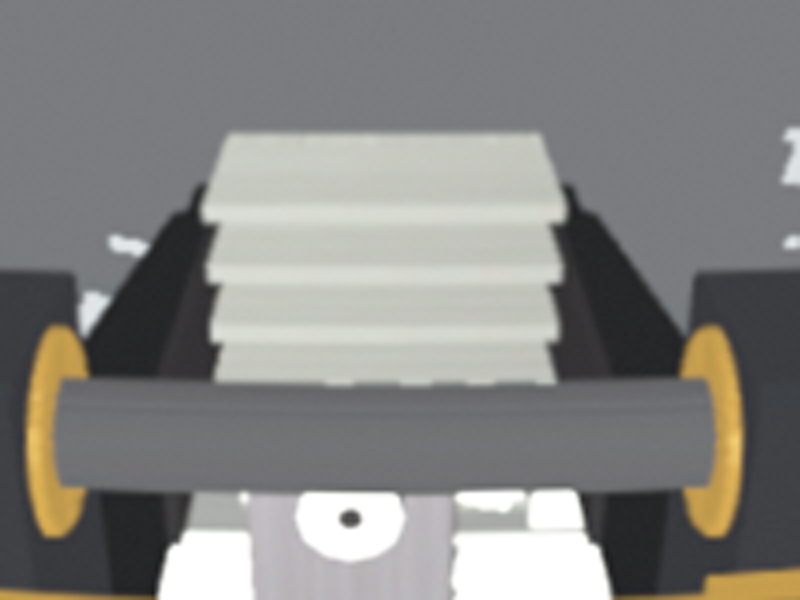

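```bash
python3 - <<'E'
from h import *
s=env.state();print(s['ft_force'],s['t']);print(env.job_done())
E
```

```text
[-7.88069552 -4.03138958  7.52951529] 14.3
the job is handed in; nothing more can be done
None
```

The heat sink is in the drill jig and the job is handed in at 14.3 s: it sits flat on the plate, with the flange under the bushing arm and contact felt at the fence and the stop. The arm is still holding it with a steady diagonal push that averaged 10.6 N (about 8 N into the fence, 7 N down, 2 N toward the stop). The gripper hid the fence contact from the cameras, so "square and tight" there rests on the force readings and the measured angles.

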